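Find the tired spring finger and reject it

ROBOT

A 7-joint arm with a two-finger parallel gripper is mounted at the origin on the work surface. World frame = base frame: x ahead of the robot, y to its left, z up, the work surface at z = 0. Lengths are in m, angles in rad, forces in N, time in s.
With the tool pointing down it reaches from about 0.35 to 0.9 m from the base axis. Payload 8.1 kg.
Tool frame: the origin (TCP) lies between the finger pads; the fingertips stand 11 mm ahead of it and the grasp point (between the pads) lies 8 mm behind it; z points along the fingers, y is the line along which they close (so a half turn about z gives the same grasp; the last joint's range is limited). The gripper opens to 92 mm and grips with 3 to 60 N. Pads are 19 mm wide; open, the fingers measure 130 mm over their backs; the gripper's body (75 mm by 190 mm) begins 47 mm behind the grasp point.
Start: joints at [1.153, 0.434, 0.025, 1.573, -0.012, 1.134, -0.075], TCP at [0.193, -0.594, 0.238] pointing down, gripper open.
Joint ranges: [-2.62, 2.62], [-0.44, 2.09], [-1.27, 1.32], [0.08, 2.57], [-1.32, 4.46], [0.12, 2], [-2.74, 2.74]. Speed limits (rad/s): [2.22, 2.22, 3.01, 3.01, 3.14, 3.14, 3.14].

INTERFACE

Orientations are given as a rotation vector (axis times angle).
In Python, from cell import observe, get_image, camera_params, sign_off gives the robot as it stands.
- The arm moves only by the shell command python3 -m pendant 'ROWS' [FORCE]. ROWS is JSON, one flat list of numbers, 7 for each row, row after row: the shift along the tool's x, y, z in m, then the turn, a rotation vector about the tool's x, y, z in rad, then the finger opening in m, from 0 to 0.0918. In form: [dx, dy, dz, rx, ry, rz, jaw, dx, dy, dz, rx, ry, rz, jaw, ...]. A call has 1 to 10 rows; each row shifts and turns the commanded pose from where the row before left it, along the tool's axes as they then stand; what a row does not reach is not made up. A row lasts 1/8 s, in which the tool goes at most 62.5 mm and 10.7 degrees, less where a joint would pass 70% of its speed; a pose out of reach is approached as far as the arm can. A call is refused whole if a number of a shift passes 0.0625 or a number of a turn 0.188, either way. A call with a gripper value outside its range is refused whole. The fingers move at their own pace and stop on an object; FORCE is the grip in N (left out, the last holds). Time passes only in rows, so rows that do not move let the fingers close. It gives the time, the measured TCP pose, the force, the opening and the grip force at its end, in the units of the state.
- observe(): the state, without advancing time (a new reading comes with each control period).
- get_image(name): name is "scene" or "top" or "wrist"; returns the picture (400x640x3 uint8, red, green, blue); there is no depth.
- camera_params(name): a dict with "intrinsics" (3x3 intrinsics, pixels), "eye" and "rotation" of the camera in the world; the wrist camera has in their place "T_tool_cam" (4x4, takes a point from camera to tool coordinates, whose origin is the TCP and whose axes are the flange's). Camera axes: x right, y down, z forward; pixel columns grow to the right and rows downward; lengths in m; the calibration is good to about 2 mm. A picture is of the moment at which its call begins: read the wrist's pose just before it. camera_params takes no time and is no camera call.
- sign_off(): hands the job in; it is judged then, once.
The state is a dict: "clock": time; "joints": joint angles; "dq": joint speeds; "joint_efforts": joint torques, N m; "position": TCP position; "ee_rot": TCP orientation; "force": force on the tool from outside, world axes, zero at the start; "ft_torque": the same for the moment, N m; "width": opening from 0.0 (shut) to 1.0 (fully open); "gripper_force": force on a finger pad.
Only numpy, scipy, OpenCV 4.12 (cv2) and the standard library are available. Lean on these libraries where they do the work, as an engineer would, in place of code of your own. Each camera call takes 0.05 s, during which the arm holds its last target. There are 200 camera calls.

TASK

One of the three spring fingers clamped in the test jig has gone tired: find it by pressing their free tips down onto the stop, holding each press a moment, and feeling which one pushes back clearly less. Then, with the fingers let go, slide the reject tab behind the tired one fully home, away from its finger. Never push on anything with more than 20 N, and leave the other two tabs and the rest of the bench as they are.

Things in the scene. Friction and masses are not known exactly. Their poses are not given: they have to be found in the camera images.
- jig: fixed plywood board 210 x 270 x 18 mm; origin centre of its underside on the bench, x along the fingers away from the robot, y across, z up. Three identical-looking stations 80 mm apart in y: at the near end a spring finger's free tip over a stop, in the middle a clamp bar (bolt tops 82 mm above the bench), behind it a reject tab (top 108 mm). More than 20 N on any part spoils it
- pad_left (a point): top centre of the left-hand (jig +y) finger's brass button (diameter 16, 5 high), unpressed, 71 mm above the bench. It sits on the free tip of a flat steel spring, 20 wide, 3 thick, 92 long, clamped at its jig +x end. It goes down 12 mm to a firm rubber-faced stop. Force grows evenly from 1 N or less at touch; at the stop about 10 N if sound, 4 N if tired; the stop then yields 1 mm per 15 N
- pad_mid (a point): top centre of the middle finger's brass button (diameter 16, 5 high), unpressed, 71 mm above the bench. It sits on the free tip of a flat steel spring, 20 wide, 3 thick, 92 long, clamped at its jig +x end. It goes down 12 mm to a firm rubber-faced stop. Force grows evenly from 1 N or less at touch; at the stop about 10 N if sound, 4 N if tired; the stop then yields 1 mm per 15 N
- pad_right (a point): top centre of the right-hand (jig -y) finger's brass button (diameter 16, 5 high), unpressed, 71 mm above the bench. It sits on the free tip of a flat steel spring, 20 wide, 3 thick, 92 long, clamped at its jig +x end. It goes down 12 mm to a firm rubber-faced stop. Force grows evenly from 1 N or less at touch; at the stop about 10 N if sound, 4 N if tired; the stop then yields 1 mm per 15 N
- tab_left (a point): top centre of the left-hand (jig +y) reject tab at zero travel, 116 mm from the button along jig +x, 108 mm above the bench: upright steel plate 8 thick (along x), 22 wide, rising 26 mm above the clamp bolts; room to push it from the button side or pinch it. Slides 25 mm along jig +x to a firm rubber end with about 2.5 N friction and stays put; starts 0 to 4 mm along
- tab_mid (a point): top centre of the middle reject tab at zero travel, 116 mm from the button along jig +x, 108 mm above the bench: upright steel plate 8 thick (along x), 22 wide, rising 26 mm above the clamp bolts; room to push it from the button side or pinch it. Slides 25 mm along jig +x to a firm rubber end with about 2.5 N friction and stays put; starts 0 to 4 mm along
- tab_right (a point): top centre of the right-hand (jig -y) reject tab at zero travel, 116 mm from the button along jig +x, 108 mm above the bench: upright steel plate 8 thick (along x), 22 wide, rising 26 mm above the clamp bolts; room to push it from the button side or pinch it. Slides 25 mm along jig +x to a firm rubber end with about 2.5 N friction and stays put; starts 0 to 4 mm along
- finger_a (a joint): bend of one spring finger in rad: 0 free, 0.15 on its stop, positive pressed down. Which station (left, mid or right) it sits in differs from run to run and is not told
- tab_a (a joint): travel in m of the reject tab of the same station as finger_a: 0 towards the robot, 0.025 fully home
- finger_b (a joint): bend of one spring finger in rad: 0 free, 0.15 on its stop, positive pressed down. Which station (left, mid or right) it sits in differs from run to run and is not told
- tab_b (a joint): travel in m of the reject tab of the same station as finger_b: 0 towards the robot, 0.025 fully home
- finger_c (a joint): bend of one spring finger in rad: 0 free, 0.15 on its stop, positive pressed down. Which station (left, mid or right) it sits in differs from run to run and is not told
- tab_c (a joint): travel in m of the reject tab of the same station as finger_c: 0 towards the robot, 0.025 fully home
- can: empty open steel can, diameter 68 mm, 105 mm high, standing beside the jig; origin at the centre of its underside. Bystander
- pipe: short steel pipe, diameter 34 mm, 110 mm long, lying beside the jig along its own x; origin under its middle. Bystander
- wrench: steel wrench 170 mm long lying near the jig along its own x; origin under its middle. Bystander
- spare: loose spare spring blank, flat steel 110 x 20 x 5 mm, lying on the jig board between the left and mid stations, along jig x; origin under its middle. Bystander
- tray: grey plastic tray 260 x 180 x 40 mm, empty; origin at the centre of its underside. Bystander
- rack: slotted wooden rack 440 x 112 mm with five upright cans, up to 120 mm high, fixed; origin at the centre of its underside, its length along x. Bystander

How it is judged:
On the way, in this order (a step that is already met when the one before it is completed fails the run):
1. the tired finger is held pressed down on its stop, before its tab is moved (value of joint finger_b above 0.142 rad and value of joint tab_b below 0.01 m), for 0.2 s.
2. the tired finger's tab is pushed home while all fingers are let go (value of joint tab_b above 0.022 m and value of joint each of finger_a, finger_b, finger_c below 0.02 rad), for 0.1 s.
At the end, for the whole second after the job is handed in: The tired finger's reject tab is home (within 3 mm of the end of its 25 mm travel), the other two tabs are less than 10 mm along, all three fingers are back up (under 0.02 rad), and can, pipe, wrench, spare blank and tray are within 20 mm of where they were, the can upright (all of step 2 and value of joint each of tab_a, tab_c below 0.01 m and distance of each of can, pipe, wrench, spare, tray from where it was at the start of the episode below 0.02 m and angle between can's own z axis and vertical below 0.2 rad); the robot touches nothing.
It fails at once if a tool force over 20 N on anything (contact force between the fingers and anything else above 20 N).
It fails at once if the tab of a sound finger is pushed along (value of joint any of tab_a, tab_c above 0.012 m).
It fails at once if a bystander is shoved (distance of any of can, pipe, wrench, spare, tray from where it was at the start of the episode above 0.02 m).
It also fails if it takes over 58 s, if anything falls off the work surface, if the arm or the gripper's body presses on something with over 40 N, if the wrist force passes 120 N, or if a joint passes its speed limit or range.

## Working session

There is one attempt and no reset: what is moved stays moved. The work goes in short steps, Python scripts to look and compute and a shell command to move; the robot and the scene stay as the last step left them, time stands still between calls to the robot, and variables do not carry over. Pictures are saved under pics/ and viewed, at most 10 in all, crops included, and the job is handed in when it is done.

```bash
mkdir -p pics
python3 - <<'E'
from cell import *
import cv2
o=observe();print(o)
for n in("top","scene"):
    cv2.imwrite(f"pics/{n}0.png",get_image(n)[:,:,::-1]);p=camera_params(n);print(n,p)
print(camera_params("wrist"))
E
```

```text
{'clock': 0.0, 'joints': array([ 1.1533795 ,  0.43520599,  0.02496713,  1.57411544, -0.0115945 ,
        1.13399526, -0.07507198]), 'dq': array([-0.00012175, -0.00215962,  0.00033096, -0.00065903,  0.00022352,
        0.00022976, -0.00069467]), 'joint_efforts': array([-1.10894625e-04, -6.67843652e+01,  9.84572209e-01, -3.14455569e+01,
       -6.05825102e-02,  4.29583434e-02,  1.35675195e-04]), 'position': array([ 0.19331804, -0.59382111,  0.23694836]), 'ee_rot': array([-3.10124980e+00, -4.92180386e-01,  6.12469396e-04]), 'force': array([-1.22754791, -0.35565639,  0.18597037]), 'ft_torque': array([-0.02593266,  0.04296381,  0.03236353]), 'gripper_force': 0.0, 'width': 1.0023615741767897}
top {'intrinsics': array([[379.37619148,   0.        , 322.23783895],
       [  0.        , 379.37619148, 200.23112309],
       [  0.        ,   0.        ,   1.        ]]), 'eye': array([0.30879515, 0.04520146, 1.24008824]), 'rotation': array([-2.08728841,  2.12785093, -0.23198702])}
scene {'intrinsics': array([[385.08164177,   0.        , 316.24538562],
       [  0.        , 385.08164177, 207.58974794],
       [  0.        ,   0.        ,   1.        ]]), 'eye': array([1.27961434, 0.66427791, 0.8102069 ]), 'rotation': array([-1.02084561, -2.29403446,  1.15475829])}
{'intrinsics': array([[290.47862551,   0.        , 324.39309824],
       [  0.        , 290.47862551, 197.75237147],
       [  0.        ,   0.        ,   1.        ]]), 'T_tool_cam': array([[-3.59519523e-04, -9.66573749e-01, -2.56388491e-01,
         6.69354821e-02],
       [ 9.99999791e-01, -4.85478070e-04,  4.27986880e-04,
        -2.67036713e-04],
       [-5.38151873e-04, -2.56388284e-01,  9.66573721e-01,
        -1.46774081e-01],
       [ 0.00000000e+00,  0.00000000e+00,  0.00000000e+00,
         1.00000000e+00]])}
```

View pics/top0.png

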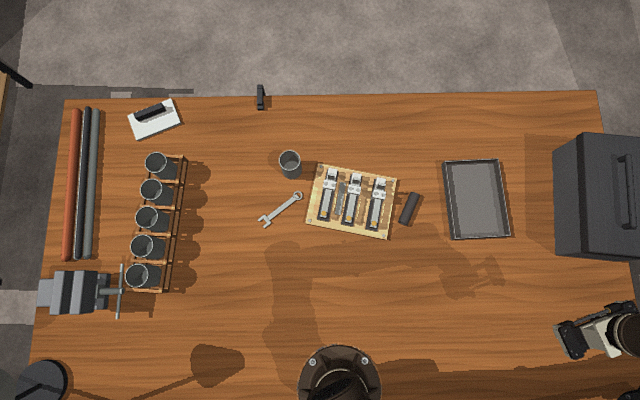

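View pics/scene0.png

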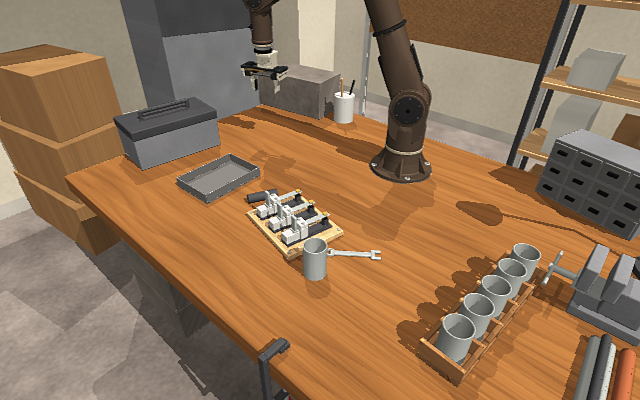

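The top view shows the jig at about (352,201), with the can at (290,163) and the pipe at (411,208) on either side of it. I'll enlarge that area.

Run:
```python
import cv2
a=cv2.imread("pics/top0.png")[150:250,290:430]
cv2.imwrite("pics/c.png",cv2.resize(a,(784,560),interpolation=cv2.INTER_CUBIC))
```

```text
(no output)
```

View pics/c.png

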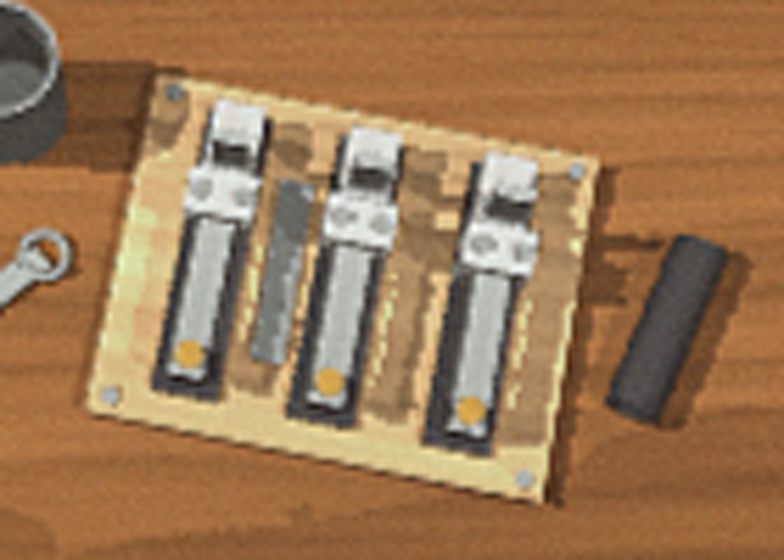

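The enlarged crop shows the brass buttons at (189,353), (330,381) and (471,410). The board's corners are near (158,75), (598,157), (545,500) and (90,410).

```bash
cat > h.py <<'E'
import numpy as np
from cell import *
from scipy.spatial.transform import Rotation as R
def world(n,uv,z,pose=None):
    p=camera_params(n);K=p["intrinsics"]
    if n=="wrist":
        Rt=R.from_rotvec(pose[1]).as_matrix();T=p["T_tool_cam"];Rc=Rt@T[:3,:3];e=pose[0]+Rt@T[:3,3]
    else: Rc=R.from_rotvec(p["rotation"]).as_matrix();e=p["eye"]
    d=np.c_[np.array(uv,float),np.ones(len(uv))]@np.linalg.inv(K).T@Rc.T
    return e+d*((z-e[2])/d[:,2])[:,None]
E
python3 - <<'E'
from h import *
f=lambda q:np.array(q)/5.6+[290,150]-0.4
b=world("top",f([(189,353),(330,381),(471,410)]),.071);print(b)
c=world("top",f([(158,75),(598,157),(545,500),(90,410)]),.018);print(c, c.mean(0))
d=b[0]-b[2];print(np.linalg.norm(d),"yaw",np.arctan2(-d[0],d[1]))
for e in(c[0]-c[1],c[3]-c[2]):print(np.arctan2(-e[0],e[1]))
for e in(c[0]-c[3],c[1]-c[2]):print(np.arctan2(e[1],e[0]))
Rt=R.from_rotvec(observe()["ee_rot"]).as_matrix();print(Rt)
E
```

```text
[[ 0.52682636  0.03747523  0.071     ]
 [ 0.50943432 -0.04085503  0.071     ]
 [ 0.49158018 -0.11870873  0.071     ]]
[[ 0.70722013  0.05240361  0.018     ]
 [ 0.65094095 -0.20933357  0.018     ]
 [ 0.4466759  -0.16622433  0.018     ]
 [ 0.50412936  0.09534586  0.018     ]] [ 0.57724159 -0.05695211  0.018     ]
0.16011159347675885 yaw -0.22195294321618866
-0.21179690492597228
-0.21621487325361477
-0.20837441901932008
-0.20799340025858087
[[ 9.50897669e-01  3.09504956e-01 -5.51559367e-04]
 [ 3.09505423e-01 -9.50896800e-01  1.29199288e-03]
 [-1.24597837e-04 -1.39926363e-03 -9.99999013e-01]]
```

```bash
python3 -m pendant '[0,0,0,0,0,0.177,0, 0,0,0,0,0,0.177,0, 0,0,0,0,0,0.176,0, 0.018,-0.048,0,0,0,0,0, 0.018,-0.048,0,0,0,0,0, 0.018,-0.048,0,0,0,0,0, 0.018,-0.048,0,0,0,0,0, 0.018,-0.048,0,0,0,0,0, 0.018,-0.048,0,0,0,0,0, 0.018,-0.048,0,0,0,0,0]' 20
python3 -m pendant '[0.018,-0.048,0,0,0,0,0, 0.018,-0.048,0,0,0,0,0, 0.018,-0.048,0,0,0,0,0, 0.018,-0.048,0,0,0,0,0, 0,0,0,0,0,0,0]'
python3 - <<'E'
from h import *
import cv2
o=observe();print(o["clock"],repr(o["position"]),repr(o["ee_rot"]),o["force"])
a=get_image("wrist")[:,:,::-1];cv2.imwrite("pics/w1.png",cv2.resize(a,(800,500)))
Rt=R.from_rotvec(o["ee_rot"]).as_matrix();print("yaw",np.arctan2(Rt[1,0],Rt[0,0]))
E
```

```text
clock: 1.35
position: [0.3889, -0.2914, 0.2376]
ee_rot: [-3.123, 0.338, 0.0]
force: [0.3, 0.8, 0.5]
width: 0.006
gripper_force: 0.0
clock: 1.98
position: [0.5014, -0.1163, 0.2374]
ee_rot: [-3.123, 0.326, -0.0]
force: [0.1, -0.6, 0.3]
width: 0.01
gripper_force: 0.0
1.975 array([ 0.50140951, -0.11627482,  0.23740883]) array([-3.12266300e+00,  3.26245524e-01, -1.22866685e-04]) [ 0.14494706 -0.58170277  0.31639367]
yaw -0.20819795285264717
```

View pics/w1.png

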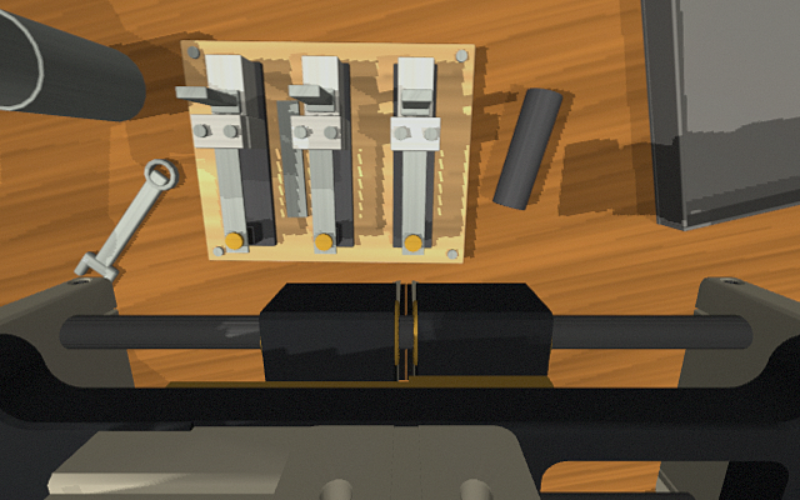

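The wrist view shows the buttons at (234,241), (323,242) and (413,243), in an image scaled by 1.25. All three stations are clear.

Run:
```python
from h import *
o=observe();P=(o["position"],o["ee_rot"]);Rt=R.from_rotvec(P[1]).as_matrix()
b=world("wrist",np.array([(234,241),(323,242),(413,243)])*.8,.071,P);print(b)
d=b[0]-b[2];print("yaw",np.arctan2(-d[0],d[1]))
tip=P[0]+Rt@[0,0,.011]
print((b-tip)@Rt)
T=camera_params("wrist")["T_tool_cam"];K=camera_params("wrist")["intrinsics"]
for q in[(0,0,.011),(.0095,.019,.011),(.0095,.019,-.03)]:
    c=T[:3,:3].T@(np.array(q)-T[:3,3]);print((K@c/c[2])[:2]*1.25)
```

```text
[[ 0.52187224  0.03136255  0.071     ]
 [ 0.50438129 -0.04562968  0.071     ]
 [ 0.48667356 -0.1236227   0.071     ]]
yaw -0.22332167962731628
[[-0.01014437 -0.15143075  0.15536892]
 [-0.01109746 -0.07248249  0.15533906]
 [-0.01205259  0.00748976  0.1553088 ]]
[404.03467091 299.38307243]
[445.25393743 280.17748872]
[457.70469961 320.28670343]
```

```bash
python3 -m pendant '[-0.005,0.0023,0.04,0,0,0,0, -0.005,0.0023,0.04,0,0,0,0, 0,0,0.035,0,0,0,0, 0,0,0.025,0,0,0,0, 0,0,0.008,0,0,0,0, 0,0,0,0,0,0,0]'
python3 - <<'E'
from h import *
import cv2
o=observe();print(o["position"],o["force"])
a=get_image("wrist")[:,:,::-1];cv2.imwrite("pics/w2.png",cv2.resize(a[100:300,160:480],(800,500)))
E
```

```text
clock: 2.78
position: [0.4886, -0.1239, 0.0898]
ee_rot: [3.123, -0.339, -0.001]
force: [0.5, 1.4, -0.3]
width: 0.008
gripper_force: 0.0
[ 0.48859133 -0.1239008   0.0897689 ] [ 0.45238057  1.42128739 -0.30108843]
```

View pics/w2.png

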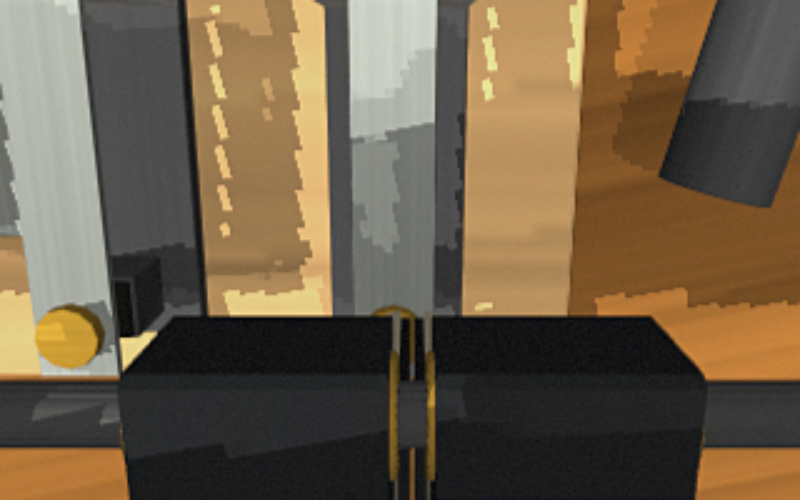

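The close view shows the right button's top edge at about (393,308), just left of the jaw centreline at 411. The neighbouring button is at (70,337).

Run:
```python
from h import *
o=observe();P=(o["position"],o["ee_rot"]);Rt=R.from_rotvec(P[1]).as_matrix()
b=world("wrist",np.array([(188,234.8),(317.2,235.2)]),.071,P);print(b)
print((b-P[0]-Rt@[0,0,.011])@Rt, o["clock"])
```

```text
[[ 0.50653071 -0.04284995  0.071     ]
 [ 0.48925959 -0.12000511  0.071     ]]
[[-0.00038035 -0.08277475  0.00833594]
 [-0.0007071  -0.00371083  0.00835547]] 2.825
```

```bash
python3 -m pendant '[-0.0005,-0.0037,0.004,0,0,0,0, 0,0,0.004,0,0,0,0, 0,0,0.004,0,0,0,0, 0,0,0,0,0,0,0]'
python3 -m pendant '[0,0,0.004,0,0,0,0, 0,0,0.002,0,0,0,0, 0,0,0,0,0,0,0]'
python3 -m pendant '[0,0,0.001,0,0,0,0, 0,0,0,0,0,0,0]'
```

```text
clock: 3.32
position: [0.4895, -0.1191, 0.0778]
ee_rot: [-3.123, 0.337, -0.0]
force: [0.4, 2.0, 5.5]
width: 0.005
gripper_force: 2.4
clock: 3.7
position: [0.4895, -0.1191, 0.0721]
ee_rot: [-3.123, 0.337, -0.001]
force: [-2.1, 2.3, 9.6]
width: 0.007
gripper_force: 4.7
clock: 3.95
position: [0.4896, -0.1191, 0.0713]
ee_rot: [-3.123, 0.337, -0.001]
force: [-1.9, 1.7, 10.0]
width: 0.007
gripper_force: 5.0
```

```bash
python3 -m pendant '[0,0,0.0009,0,0,0,0, 0,0,0,0,0,0,0, 0,0,0,0,0,0,0, 0,0,0,0,0,0,0]'
python3 -m pendant '[0,0,0,0,0,0,0, 0,0,0,0,0,0,0, 0,0,0,0,0,0,0]'
python3 -m pendant '[0,0,0,0,0,0,0, 0,0,0,0,0,0,0, 0,0,0,0,0,0,0]'
```

```text
clock: 4.45
position: [0.4896, -0.1192, 0.0707]
ee_rot: [-3.123, 0.337, -0.001]
force: [-2.9, 2.7, 13.4]
width: 0.004
gripper_force: 6.5
clock: 4.82
position: [0.4896, -0.1192, 0.0706]
ee_rot: [-3.123, 0.337, -0.001]
force: [-2.7, 4.0, 13.2]
width: 0.004
gripper_force: 6.5
clock: 5.2
position: [0.4896, -0.1191, 0.0707]
ee_rot: [-3.123, 0.337, -0.001]
force: [-2.7, 2.9, 12.5]
width: 0.006
gripper_force: 6.5
```

```bash
python3 -m pendant '[0,0,-0.01,0,0,0,0, 0,0,-0.016,0,0,0,0, 0,-0.04,0,0,0,0,0, 0,-0.04,0,0,0,0,0, 0,0,0.012,0,0,0,0, 0,0,0.006,0,0,0,0, 0,0,0,0,0,0,0]'
python3 -m pendant '[0,0,0.004,0,0,0,0, 0,0,0.002,0,0,0,0, 0,0,0,0,0,0,0, 0,0,0,0,0,0,0]'
```

```text
clock: 6.08
position: [0.5062, -0.0417, 0.0776]
ee_rot: [-3.123, 0.339, 0.001]
force: [-0.9, 4.4, 4.5]
width: 0.005
gripper_force: 2.5
clock: 6.58
position: [0.5062, -0.0418, 0.0724]
ee_rot: [-3.123, 0.339, -0.0]
force: [-1.5, 3.8, 9.1]
width: 0.006
gripper_force: 4.6
```

```bash
python3 -m pendant '[0,0,0.0011,0,0,0,0, 0,0,0.0008,0,0,0,0, 0,0,0,0,0,0,0, 0,0,0,0,0,0,0]'
python3 -m pendant '[0,0,0,0,0,0,0, 0,0,0,0,0,0,0, 0,0,0,0,0,0,0]'
python3 -m pendant '[0,0,0,0,0,0,0, 0,0,0,0,0,0,0, 0,0,0,0,0,0,0]'
python3 -m pendant '[0,0,-0.01,0,0,0,0, 0,0,-0.016,0,0,0,0, 0,-0.04,0,0,0,0,0, 0,-0.04,0,0,0,0,0, 0,0,0.012,0,0,0,0, 0,0,0.006,0,0,0,0, 0,0,0,0,0,0,0]'
python3 -m pendant '[0,0,0.004,0,0,0,0, 0,0,0.002,0,0,0,0, 0,0,0,0,0,0,0, 0,0,0,0,0,0,0]'
```

```text
clock: 7.08
position: [0.5063, -0.0419, 0.0707]
ee_rot: [-3.123, 0.339, -0.001]
force: [-4.0, 4.0, 11.6]
width: 0.005
gripper_force: 5.8
clock: 7.45
position: [0.5063, -0.0419, 0.0707]
ee_rot: [-3.123, 0.34, -0.001]
force: [-2.3, 3.2, 11.1]
width: 0.001
gripper_force: 5.8
clock: 7.82
position: [0.5063, -0.0419, 0.0707]
ee_rot: [-3.123, 0.339, -0.001]
force: [-2.4, 3.7, 10.9]
width: 0.001
gripper_force: 5.8
clock: 8.7
position: [0.5229, 0.0354, 0.0776]
ee_rot: [3.122, -0.34, -0.002]
force: [-1.7, 1.9, 2.3]
width: 0.008
gripper_force: 0.9
clock: 9.2
position: [0.5235, 0.0365, 0.072]
ee_rot: [3.123, -0.338, 0.0]
force: [-1.4, -2.8, 3.3]
width: 0.005
gripper_force: 1.7
```

The left finger is the tired one, at about 3 N against 9 N for the others at the same depth. I'll press it onto its stop and hold.

```bash
python3 -m pendant '[0,0,0.001,0,0,0,0, 0,0,0.0008,0,0,0,0, 0,0,0,0,0,0,0, 0,0,0,0,0,0,0]'
python3 -m pendant '[0,0,0.0004,0,0,0,0, 0,0,0,0,0,0,0, 0,0,0,0,0,0,0, 0,0,0,0,0,0,0]'
```

```text
clock: 9.7
position: [0.5237, 0.0367, 0.0707]
ee_rot: [3.123, -0.338, 0.001]
force: [-3.0, -3.4, 10.7]
width: 0.007
gripper_force: 5.4
clock: 10.2
position: [0.5238, 0.0367, 0.0705]
ee_rot: [3.123, -0.338, 0.001]
force: [-3.6, -4.0, 13.7]
width: 0.005
gripper_force: 7.0
```

```bash
python3 -m pendant '[0,0,-0.01,0,0,0,0, 0,0,-0.023,0,0,0,0, 0,0,0,0,0,0,0, 0.03,0,0,0,0,0,0, 0.03,0,0,0,0,0,0, 0.025,0,0,0,0,0,0, 0.01,0,0,0,0,0,0, 0,0,0,0,0,0,0]'
python3 - <<'E'
from h import *
import cv2
o=observe();print(o["position"],o["force"])
a=get_image("wrist")[:,:,::-1];cv2.imwrite("pics/w3.png",cv2.resize(a,(800,500)))
E
```

```text
clock: 11.2
position: [0.6158, 0.0168, 0.102]
ee_rot: [-3.123, 0.337, 0.002]
force: [-0.3, 0.2, -0.0]
width: 0.008
gripper_force: 0.0
[0.61584981 0.01678771 0.10197119] [-0.34029589  0.22550047 -0.00104834]
```

View pics/w3.png

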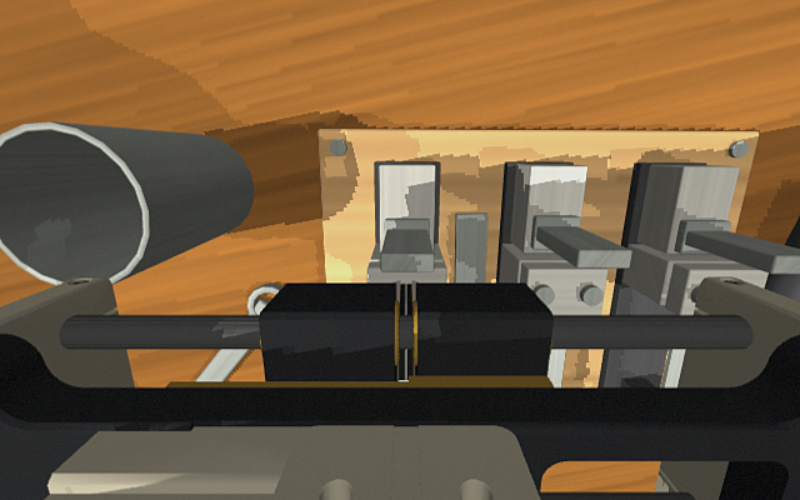

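The left tab, at about (408,250), lies directly ahead of the jaws, and nothing else is in the way.

```bash
python3 -m pendant '[0.004,0,0,0,0,0,0, 0.004,0,0,0,0,0,0, 0.004,0,0,0,0,0,0, 0.004,0,0,0,0,0,0, 0.003,0,0,0,0,0,0, 0,0,0,0,0,0,0]'
python3 -m pendant '[0.003,0,0,0,0,0,0, 0.003,0,0,0,0,0,0, 0.002,0,0,0,0,0,0, 0,0,0,0,0,0,0]'
python3 -m pendant '[0.002,0,0,0,0,0,0, 0.001,0,0,0,0,0,0, 0,0,0,0,0,0,0]'
```

```text
clock: 12.0
position: [0.6352, 0.0125, 0.1027]
ee_rot: [-3.123, 0.338, -0.001]
force: [-1.2, 0.4, -0.1]
width: 0.006
gripper_force: 0.3
clock: 12.5
position: [0.6429, 0.0107, 0.1027]
ee_rot: [3.123, -0.338, 0.001]
force: [-1.2, 0.8, 0.2]
width: 0.004
gripper_force: 0.5
clock: 12.88
position: [0.6456, 0.0102, 0.1027]
ee_rot: [3.123, -0.337, 0.0]
force: [-2.2, 1.0, 0.4]
width: 0.008
gripper_force: 0.9
```

```bash
python3 -m pendant '[0.001,0,0,0,0,0,0, 0.001,0,0,0,0,0,0, 0,0,0,0,0,0,0]'
python3 -m pendant '[0.001,0,0,0,0,0,0, 0,0,0,0,0,0,0]'
python3 -m pendant '[0.001,0,0,0,0,0,0, 0,0,0,0,0,0,0]'
```

```text
clock: 13.25
position: [0.6476, 0.0097, 0.1027]
ee_rot: [3.123, -0.337, 0.0]
force: [-2.9, 0.5, 0.6]
width: 0.008
gripper_force: 1.0
clock: 13.5
position: [0.6482, 0.0096, 0.1027]
ee_rot: [3.123, -0.337, -0.001]
force: [-4.0, 0.4, 1.1]
width: 0.003
gripper_force: 1.9
clock: 13.75
position: [0.6484, 0.0095, 0.1027]
ee_rot: [3.123, -0.337, -0.003]
force: [-7.4, 1.5, 4.1]
width: 0.005
gripper_force: 3.7
```

The tab is at its firm end at 127.6 mm, where I expected it. I'll back off, lift and check.

```bash
python3 -m pendant '[-0.01,0,0,0,0,0,0, -0.01,0,0,0,0,0,0, 0,0,-0.04,0,0,0,0, 0,0,-0.05,0,0,0,0, -0.05,0,-0.03,0,0,0,0, -0.05,0,0,0,0,0,0, 0,0,0,0,0,0,0, 0,0,0,0,0,0,0]'
python3 - <<'E'
from h import *
import cv2
print(observe()["force"])
a=get_image("wrist")[:,:,::-1];cv2.imwrite("pics/w4.png",cv2.resize(a,(800,500)))
E
```

```text
clock: 14.75
position: [0.5328, 0.0348, 0.2232]
ee_rot: [3.123, -0.338, 0.003]
force: [-0.0, -0.5, -0.6]
width: 0.007
gripper_force: 0.0
[-0.0477828  -0.45112291 -0.64956902]
```

View pics/w4.png

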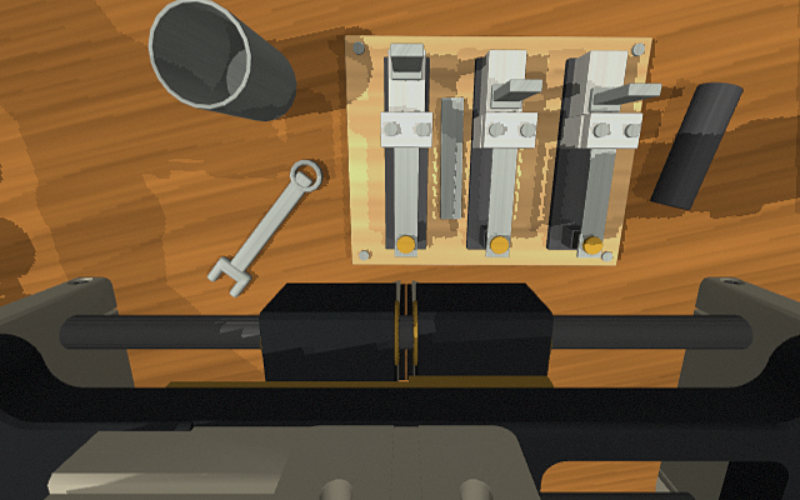

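The left tab is home at (407,60), the other two tabs are still near their start, and all three fingers are up. The bystanders look undisturbed, so I'm handing in.

```bash
python3 -c "from cell import *;print(sign_off())"
```

```text
the job is handed in; nothing more can be done
None
```

The left finger was the tired one (about 3 N against about 9 N for the other two at the same depth); I pushed its tab to the firm end, left the other two tabs alone, and handed the job in at about 15 s, with the highest force reading about 14 N.

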